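# Clear the hold-down jig and bolt its sprung bar over the board

## Task

A light wooden block was left lying across the board in the hold-down jig: lift it off and put it down inside the white plastic tray, so that it lies there. Then swing the jig's sprung bar down onto the board and, while holding it down, push its bolt fully home under the keeper, so that the bar stays shut and presses on the board when you let go. The board stays in its place in the jig, and everything else on the bench stays where it is.

Things in the scene. Friction and masses are not known exactly. Their poses are not given: they have to be found in the camera images.
- jig: Hold-down jig fixed on the bench: plywood base 130 (x) x 280 (y) x 18 mm high; origin under its centre, at bench level; x across the jig, y along it from the hinge end to the bolt end. The board lies in its middle between low aluminium strips (tops 28 mm above the bench). The bar's hinge ears stand at y = -110 mm, the keeper at y = +100 mm on the -x side.
- bar_hinge (a point): Point on the hinge axis of the bar, 56 mm above the bench, in the jig's frame at (0, -110, 56) mm; the axis runs along the jig's x.
- bar (a joint): Angle of the aluminium bar (24 mm wide, 12 thick, 223 long) about its hinge: 0 is down, level over the board; at 1.6 it stands upright, where its torsion spring holds it. Shutting it takes about 2 N at the bolt when upright, 8 N when down; unbolted it springs up again. Bolted, it rests at about 0.02, the bolt against the lip's underside.
- bolt (a joint): Travel of the steel bolt that slides across the bar's free end: 0 withdrawn, 0.025 (its stop) home, moved toward the jig's -x side, its tip 16 mm deep under the keeper's lip. It stays where it is left (2 N of friction). It passes under the lip only while the bar is held down (bar at 0; the rod then clears the lip by 4 mm).
- bolt_grip (a point): Point to hold on the bolt's handle, a round steel rod 14 mm thick that sticks out on the jig's +x side, parallel to the jig's x. It lies 60 mm to +x of the bar's middle with the bolt withdrawn (19 mm from the 22 mm end collar, 42 mm from the barrel) and moves with bolt and bar: 210 mm along the bar from the hinge, 16 mm above its centre line; bar down, 72 mm above the bench.
- foot: Rubber foot, 28 mm round and 8 mm thick, sprung on the bar's underside 110 mm from the hinge; origin at the middle of its underside, z along its travel. It meets the board over the last 5 mm and presses it with about 3 N when the bar is bolted.
- board_center (a point): Centre of the dark hardwood board lying in the jig, 62 x 160 x 18 mm, long side along the jig's y; its top is 36 mm above the bench. It is loose, with about 3 mm of play. Axes as the jig's.
- block_center (a point): Centre (half-way up) of the light wooden block, 36 x 92 x 22 mm, that lies across the board under the bar's swing; x is across its 36 mm width, y along its 92 mm length. Its underside is 36 mm above the bench at first.
- tray: White plastic tray, fixed, 145 (x) x 215 (y) x 38 mm high over the rim; inside 114 x 184 mm, floor 3 mm above the bench; origin under its centre.
- spare_block: Bystander: dark wooden block on the bench between the jig and the tray, 33 x 84 x 20 mm, long along its y; origin under its centre.
- sanding_block: Bystander: cork sanding block, 60 x 110 x 35 mm; origin under its centre.
- keeper_lip (a point): Middle of the lower edge of the steel keeper's lip, 83 mm above the bench, in the jig's frame at (-29, 100, 83) mm. From here the lip (6 mm thick, 28 mm wide along y) runs to -x, to a post at x = -51..-65 mm. The bolt goes under the lip.
- jar: Bystander: jar of screws with a pale lid, 66 mm across, 81 mm high; origin under its centre.

How it is judged:
By the outcome, as a careful person would: the job done as asked, in the order asked, and still so for the second after the job is handed in, with the robot touching nothing.
It also fails if it takes over 58 s, if anything falls off the work surface, if the arm or the gripper's body presses on something with over 40 N, if the wrist force passes 120 N, or if a joint passes its speed limit or range.

## Robot

A 6-joint arm with a two-finger parallel gripper is mounted at the origin on the work surface; the furniture and walls round the work are solid. World frame = base frame: x ahead of the robot, y to its left, z up, the work surface at z = 0. Lengths are in m, angles in rad, forces in N, time in s.
With the tool pointing down it reaches from about 0.3 to 0.95 m from the base axis. Payload 3.1 kg.
Tool frame: the origin (TCP) lies at the very end of the fingers, on their centre line; the grasp point (between the pads) lies 19 mm behind it; z points along the fingers, y is the line along which they close (so a half turn about z gives the same grasp; the last joint's range is limited). The gripper opens to 85 mm and grips with 20 to 120 N. Pads are 22 mm wide; open, the fingers measure 114 mm over their backs; the gripper's body (76 mm by 85 mm) begins 54 mm behind the grasp point. The pads swing forward as they close: fully open they stand 13 mm farther back than shut.
Start: joints at [-1.217, 0.308, 1.634, -0, 1.2, -0.07], TCP at [0.257, -0.57, 0.207] pointing down, gripper open.
Joint ranges: [-3.06, 3.06], [-0.79, 1.96], [0.05, 2.63], [-1.19, 4.34], [0.05, 2.64], [-2.94, 2.94]. Speed limits (rad/s): [2.79, 2.79, 3.14, 3.14, 3.14, 3.14].

## Interface

Orientations are given as a rotation vector (axis times angle).
In Python, from workcell import manip gives the robot as it stands.
- The arm moves only by the tool drive_tool, never from a script. Its argument "increments" is a list of rows, each an object with "dr": the turn, a rotation vector about the tool's x, y, z in rad, a list of three; "travel": the shift along the tool's x, y, z in cm, a list of three; "gripper": the closure in counts, from 0 (fully open) to 255 (shut). In form: [{"dr": [ax, ay, az], "travel": [tx, ty, tz], "gripper": gripper}, ...]. A call has 1 to 12 rows; each row shifts and turns the commanded pose from where the row before left it, along the tool's axes as they then stand; what a row does not reach is not made up. A row lasts 1/10 s, in which the tool goes at most 50 mm and 8.59 degrees, less where a joint would pass 70% of its speed; a pose out of reach is approached as far as the arm can. A call with a gripper value outside its range is refused whole. The fingers move at their own pace and stop on an object; the grip force is fixed at half the most. Time passes only in rows, so rows that do not move let the fingers close. It gives the time, the measured TCP pose, the force, the opening and the grip force at its end, in the units of the state.
- manip.get_obs(): the state, without advancing time (a new reading comes with each control period).
- manip.grab_frame(name): name is "side" or "top" or "wrist"; returns a dict with "image" (400x640x3 uint8, red, green, blue), "intrinsics" (3x3 intrinsics, pixels), "position" and "attitude" of the camera in the world; the wrist camera has in their place "mount" (4x4, takes a point from camera to tool coordinates, whose origin is the TCP and whose axes are the flange's). Camera axes: x right, y down, z forward; pixel columns grow to the right and rows downward; lengths in m; the calibration is good to about 2 mm. A picture is of the moment at which its call begins: read the wrist's pose just before it. There is no depth.
- manip.finish_job(): hands the job in; it is judged then, once.
The state is a dict: "time_s": time; "q": joint angles; "qvel": joint speeds; "joint_efforts": joint torques, N m; "eef_pos": TCP position; "tcp_rot": TCP orientation; "wrist_force": force on the tool from outside, world axes, zero at the start; "moment": the same for the moment, N m; "opening": opening from 0.0 (shut) to 1.0 (fully open); "gripper_force": force on a finger pad.
Only numpy, scipy, OpenCV 4.12 (cv2) and the standard library are available. Lean on these libraries where they do the work, as an engineer would, in place of code of your own. Each camera call takes 0.05 s, during which the arm holds its last target. There are 200 camera calls.

## Working session

There is one attempt and no reset: what is moved stays moved. The work goes in short steps, Python scripts to look and compute and a tool call to move; the robot and the scene stay as the last step left them, time stands still between calls to the robot, and variables do not carry over. Pictures are saved under pics/ and viewed, at most 10 in all, crops included, and the job is handed in when it is done.

Besides the shell and the picture viewer there is one more tool, called after "Call:" by a JSON object that holds its "op" and its "data", one argument or row to a line. drive_tool: Moves the arm, as the interface text tells. Its arguments: {"type":"object","properties":{"increments":{"type":"array"}},"required":["increments"]}

```bash
mkdir -p pics; ls
cat > h.py <<'E'
import numpy as np,cv2
from scipy.spatial.transform import Rotation as R
from workcell import manip
def grab(n,f=None):
    d=manip.grab_frame(n)
    if f: cv2.imwrite('pics/'+f,d['image'][:,:,::-1])
    return d
def rot(a):
    a=np.array(a,float)
    return a if a.shape==(3,3) else (R.from_rotvec(a).as_matrix() if a.size==3 else R.from_quat(a).as_matrix())
def campose(d,obs=None):
    if 'mount' in d:
        T=np.array(d['mount']); Rt=rot(obs['tcp_rot'])
        return Rt@T[:3,:3], Rt@T[:3,3]+np.array(obs['eef_pos'])
    return rot(d['attitude']),np.array(d['position'])
def ray(d,uv,z,obs=None):
    Rc,p=campose(d,obs)
    uv=np.atleast_2d(np.array(uv,float))
    r=(Rc@np.linalg.inv(d['intrinsics'])@np.c_[uv,np.ones(len(uv))].T).T
    return p+r*((z-p[2])/r[:,2])[:,None]
def proj(d,P,obs=None):
    Rc,p=campose(d,obs); P=np.atleast_2d(P)
    q=(np.array(d['intrinsics'])@Rc.T@(P-p).T).T
    return q[:,:2]/q[:,2:]
E
python3 - <<'E'
from h import *
o=manip.get_obs();print(o)
for n in('top','side'):
    d=grab(n,n+'1.png');print(n,d['intrinsics'],d['position'],d['attitude'])
E
```

```text
pics
{'time_s': 0.0, 'q': array([-1.21668246e+00,  3.09002187e-01,  1.63520867e+00, -7.01605738e-06,
        1.19968615e+00, -6.96778897e-02]), 'qvel': array([ 0.00149043,  0.00064727,  0.00062249,  0.00090393, -0.00081289,
        0.00111482]), 'joint_efforts': array([ 2.46626150e-04, -4.15252841e+01, -2.76667428e+01, -8.49264893e-06,
        1.00469089e-02,  1.58488923e-06]), 'eef_pos': array([ 0.25669043, -0.56888469,  0.20553836]), 'tcp_rot': array([-3.06909757e+00, -6.60244495e-01,  5.22830754e-04]), 'wrist_force': array([-0.3215665 , -0.38564923,  0.97434871]), 'moment': array([-0.01151804, -0.00658039, -0.00328281]), 'gripper_force': 0.0, 'opening': 0.9957693559322821}
top [[387.47909923   0.         321.99160536]
 [  0.         387.47909923 197.3671243 ]
 [  0.           0.           1.        ]] [0.18880218 0.04220533 1.12208995] [-2.13210621  2.12593889 -0.1720289 ]
side [[384.75506798   0.         307.78529754]
 [  0.         384.75506798 196.92282113]
 [  0.           0.           1.        ]] [0.4068138  0.78501366 0.48479421] [-0.07172308 -2.65904188  1.6020996 ]
```

View pics/top1.png

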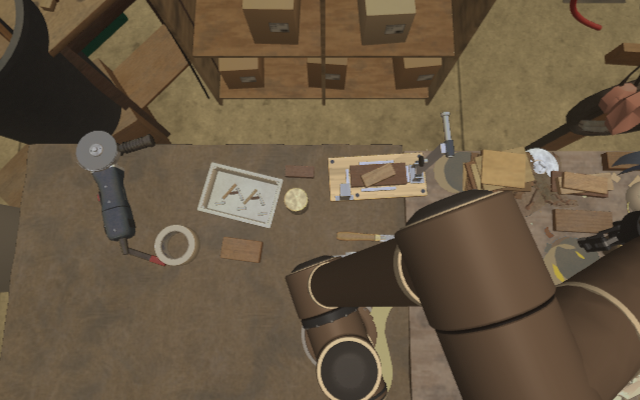

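View pics/side1.png

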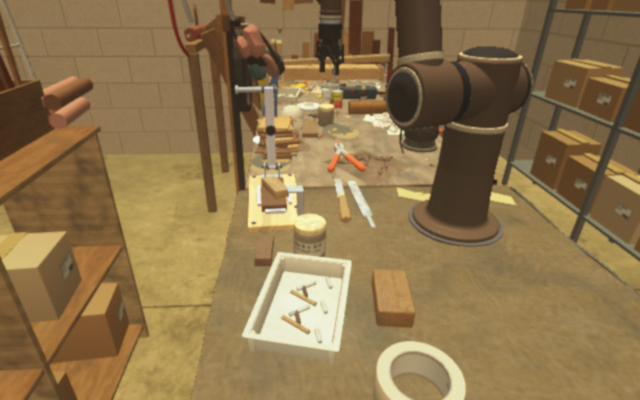

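The top view shows the jig (px 330–427, 152–200) with the light block at about (379,176), and the bar upright by the hinge at about (440,150). The tray is at (240,195), the jar at (296,201), the spare block at (299,172) and the sanding block at (242,250). The side view agrees.

Run:
```python
from h import *
d=grab('top'); im=d['image']
print(rot(d['attitude']).round(3))
c=im[130:230,190:470][:,:,::-1]
cv2.imwrite('pics/topc.png',cv2.resize(c,None,fx=2.85,fy=2.85,interpolation=cv2.INTER_CUBIC))
s=grab('side')['image'][60:260,220:420][:,:,::-1]
cv2.imwrite('pics/sidec.png',cv2.resize(s,None,fx=3,fy=3,interpolation=cv2.INTER_CUBIC))
for n,uv,z in [('jigTL',(330,153),.018),('jigTR',(425,153),.018),('jigBL',(330,200),.018),('blk',(379,176),.058),('tray',(240,195),.038),('jar',(296,200),.081)]:
    print(n,ray(d,uv,z).round(3))
```

```text
[[ 0.004 -0.986  0.169]
 [-1.    -0.002  0.009]
 [-0.008 -0.169 -0.986]]
jigTL [[0.511 0.029 0.018]]
jigTR [[ 0.511 -0.251  0.018]]
jigBL [[0.37  0.029 0.018]]
blk [[ 0.432 -0.108  0.058]]
tray [[0.381 0.285 0.038]]
jar [[0.36  0.122 0.081]]
```

View pics/topc.png

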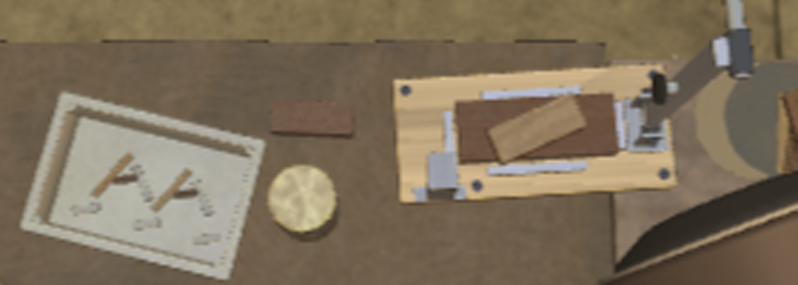

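View pics/sidec.png

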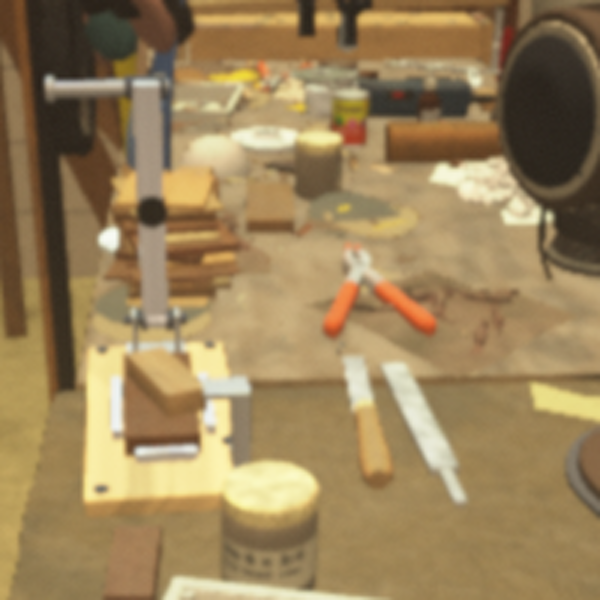

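The crops show the jig's plywood corners, block and tray rim clearly. The keeper is on the robot side, and the bolt handle points away from the robot. Now I'll compute the poses.

Run:
```python
from h import *
d=grab('top')
f=lambda L:np.array(L)/2.85+[190,130]
def show(n,L,z):
    P=ray(d,f(L),z); print(n,P[:,:2].round(4).tolist(),'c',P.mean(0).round(4)); return P
P=show('jig',[(395,80),(662,66),(675,187),(400,203)],.018)
v=P[0]-P[1]+P[3]-P[2];print('yawY',np.degrees(np.arctan2(-v[0],v[1])),np.linalg.norm(v)/2)
P=show('blk',[(487,133),(576,95),(588,124),(503,162)],.058)
v=P[0]-P[1]+P[3]-P[2];print('yawY',np.degrees(np.arctan2(-v[0],v[1])),np.linalg.norm(v)/2)
P=show('tray',[(63,93),(265,143),(228,280),(22,228)],.038)
v=P[0]-P[1]+P[3]-P[2];print('yawY',np.degrees(np.arctan2(-v[0],v[1])),np.linalg.norm(v)/2)
P=show('spare',[(273,100),(353,105),(351,136),(272,132)],.02)
o=manip.get_obs();print(rot(o['tcp_rot']).round(3),o['eef_pos'])
```

```text
jig [[0.4952, 0.0328], [0.5105, -0.2428], [0.3837, -0.2508], [0.3666, 0.0277]] c [ 0.439  -0.1083  0.018 ]
yawY 3.340325786218517 0.27752789895727914
blk [[0.4303, -0.0576], [0.469, -0.1462], [0.4395, -0.1572], [0.4012, -0.0729]] c [ 0.435  -0.1085  0.058 ]
yawY 24.015626673628155 0.09471207755873383
tray [[0.4756, 0.3696], [0.4241, 0.1635], [0.2863, 0.1971], [0.3374, 0.4033]] c [0.3808 0.2834 0.038 ]
yawY -13.97028249455851 0.2123934317122134
spare [[0.4732, 0.1582], [0.4681, 0.0759], [0.4355, 0.0777], [0.4395, 0.1586]] c [0.4541 0.1176 0.02  ]
[[ 0.912  0.411 -0.   ]
 [ 0.411 -0.912  0.001]
 [ 0.    -0.001 -1.   ]] [ 0.25685493 -0.56932795  0.20617645]
```

```bash
cat >> h.py <<'E'
def delta(P, az=None):
    "tool-frame cm shift to world P, and tool-z turn to bring tool y to azimuth az (deg, mod 180)"
    o=manip.get_obs(); Rt=rot(o['tcp_rot'])
    t=Rt.T@(np.array(P)-o['eef_pos'])*100
    a=np.degrees(np.arctan2(Rt[1,1],Rt[0,1]))
    print('t',round(o['time_s'],2),'pos',np.round(o['eef_pos'],4),'az',round(a,2),'travel',t.round(2),'F',np.round(o['wrist_force'],1),'q',np.round(o['q'],2))
    if az is not None: print('dz',round(-np.radians((az-a+90)%180-90),4))
E
python3 - <<'E'
from h import *
d=grab('wrist');print(np.array(d['mount']).round(3),d['intrinsics'][0])
E
```

```text
[[ 0.001 -0.951 -0.308  0.08 ]
 [ 1.     0.001  0.    -0.001]
 [ 0.    -0.308  0.951 -0.168]
 [ 0.     0.     0.     1.   ]] [282.02081352   0.         322.03420154]
```

Call:
{"op": "drive_tool", "data": {
  "increments": [
    {"dr": [0, 0, -0.143], "travel": [0, 0, -0.3], "gripper": 0},
    {"dr": [0, 0, -0.143], "travel": [0, 0, -0.3], "gripper": 0},
    {"dr": [0, 0, -0.143], "travel": [0, 0, -0.3], "gripper": 0},
    {"dr": [0, 0, -0.143], "travel": [0, 0, 0], "gripper": 0},
    {"dr": [0, 0, -0.143], "travel": [0, 0, 0], "gripper": 0},
    {"dr": [0, 0, -0.143], "travel": [0, 0, 0], "gripper": 0},
    {"dr": [0, 0, -0.143], "travel": [0, 0, 0], "gripper": 0},
    {"dr": [0, 0, -0.143], "travel": [0, 0, 0], "gripper": 0},
    {"dr": [0, 0, -0.143], "travel": [0, 0, 0], "gripper": 0},
    {"dr": [0, 0, -0.143], "travel": [0, 0, 0], "gripper": 0},
    {"dr": [0, 0, -0.143], "travel": [0, 0, 0], "gripper": 0}
  ]
}}

```text
time_s: 1.4
eef_pos: [0.2569, -0.5696, 0.2156]
tcp_rot: [-1.694, -2.646, -0.0]
wrist_force: [0.4, -0.9, -0.3]
opening: 1.004
gripper_force: 0.0
```

```bash
python3 -c "
from h import *
delta((.31,-.12,.21),24)"
```

```text
t 1.4 pos [ 0.2569 -0.5696  0.2156] az 24.74 travel [38.61 23.64  0.57] F [ 0.4 -0.9 -0.3] q [-1.22  0.3   1.63 -0.    1.22 -1.65]
dz 0.013
```

Call:
{"op": "drive_tool", "data": {
  "increments": [
    {"dr": [0, 0, 0.013], "travel": [1.5, 1, 0], "gripper": 0},
    {"dr": [0, 0, 0], "travel": [3.5, 2.1, 0], "gripper": 0},
    {"dr": [0, 0, 0], "travel": [4, 2.5, 0], "gripper": 0},
    {"dr": [0, 0, 0], "travel": [4, 2.5, 0], "gripper": 0},
    {"dr": [0, 0, 0], "travel": [4, 2.5, 0], "gripper": 0},
    {"dr": [0, 0, 0], "travel": [4, 2.5, 0], "gripper": 0},
    {"dr": [0, 0, 0], "travel": [4, 2.5, 0], "gripper": 0},
    {"dr": [0, 0, 0], "travel": [4, 2.5, 0], "gripper": 0},
    {"dr": [0, 0, 0], "travel": [4, 2.5, 0], "gripper": 0},
    {"dr": [0, 0, 0], "travel": [3.5, 2.1, 0], "gripper": 0},
    {"dr": [0, 0, 0], "travel": [2, 1, 0], "gripper": 0},
    {"dr": [0, 0, 0], "travel": [0, 0, 0], "gripper": 0}
  ]
}}

```text
time_s: 2.6
eef_pos: [0.3191, -0.1197, 0.2157]
tcp_rot: [1.713, 2.633, 0.001]
wrist_force: [-0.8, -0.4, -0.1]
opening: 1.001
gripper_force: 0.0
```

```bash
python3 -c "
from h import *
delta((.435,-.1085,.15),24)
o=manip.get_obs();d=grab('wrist','w1.png')
print(proj(d,[(.435,-.1085,.058),(.439,-.108,.018)],o))"
```

```text
t 2.6 pos [ 0.3191 -0.1197  0.2157] az 23.92 travel [-3.68 11.05  6.58] F [-0.8 -0.4 -0.1] q [-0.49 -0.3   2.23  0.    1.22 -0.91]
dz -0.0014
[[410.73312101 204.65005918]
 [404.65587631 195.55080935]]
```

View pics/w1.png

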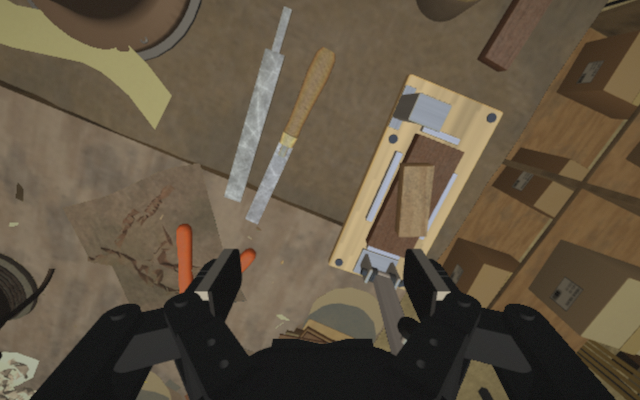

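The wrist view shows the block's top face at about (402,166), (434,167), (427,236), (398,236). Jig corners are at (411,74), (503,108) and (329,264), with the bar upright at (385,280).

Run:
```python
from h import *
o=manip.get_obs();d=grab('wrist')
im=d['image']
sub=cv2.cvtColor(im,cv2.COLOR_RGB2HSV)
print('px',sub[200,415],sub[160,430],sub[100,480])
ref=im[200,415].astype(int)
m=(np.abs(im.astype(int)-ref).sum(2)<60).astype(np.uint8); m2=np.zeros_like(m); m2[150:250,385:450]=m[150:250,385:450]
m2=cv2.morphologyEx(m2,cv2.MORPH_OPEN,np.ones((3,3)))
cs,_=cv2.findContours(m2,0,2);c=max(cs,key=cv2.contourArea)
P=ray(d,c.reshape(-1,2),.058,o)[:,:2]
print('blk',cv2.minAreaRect((P*1000).astype(np.float32)), cv2.minAreaRect(c))
J=ray(d,[(411,74),(503,108),(329,264)],.018,o);print(J.round(4))
v=J[0]-J[2];print(np.degrees(np.arctan2(-v[0],v[1])),(J[1]+J[2])/2)
```

```text
px [ 18  88 148] [ 12 104  96] [ 18 107 124]
blk ((439.2454528808594, -104.09056091308594), (35.488670349121094, 90.79765319824219), 24.595020294189453) ((416.3807373046875, 199.990478515625), (29.46586036682129, 72.40866088867188), 4.5739216804504395)
[[ 0.3717  0.0272  0.018 ]
 [ 0.4953  0.0395  0.018 ]
 [ 0.3891 -0.2489  0.018 ]]
3.588630134595032 [ 0.44215132 -0.10468666  0.018     ]
```

```bash
python3 -c "
from h import *
delta((.438,-.105,.2157),24.5)"
```

```text
t 2.7 pos [ 0.3195 -0.1221  0.216 ] az 23.77 travel [-3.21 11.53  0.04] F [ 0.3 -0.5  0.3] q [-0.49 -0.3   2.22 -0.    1.22 -0.91]
dz -0.0128
```

Call:
{"op": "drive_tool", "data": {
  "increments": [
    {"dr": [0, 0, -0.013], "travel": [-0.4, 1.5, 0], "gripper": 0},
    {"dr": [0, 0, 0], "travel": [-1, 3.4, 0], "gripper": 0},
    {"dr": [0, 0, 0], "travel": [-1, 3.6, 0], "gripper": 0},
    {"dr": [0, 0, 0], "travel": [-0.8, 3, 0], "gripper": 0},
    {"dr": [0, 0, 0], "travel": [0, 0, 2], "gripper": 0},
    {"dr": [0, 0, 0], "travel": [0, 0, 4], "gripper": 0},
    {"dr": [0, 0, 0], "travel": [0, 0, 3], "gripper": 0},
    {"dr": [0, 0, 0], "travel": [0, 0, 1], "gripper": 0},
    {"dr": [0, 0, 0], "travel": [0, 0, 0], "gripper": 0}
  ]
}}

```text
time_s: 3.6
eef_pos: [0.4359, -0.1045, 0.1142]
tcp_rot: [-1.702, -2.636, 0.002]
wrist_force: [-0.0, 0.0, 0.7]
opening: 0.999
gripper_force: 0.0
```

```bash
python3 -c "
from h import *
delta((.438,-.105,.038),24.5)
o=manip.get_obs();d=grab('wrist','w2.png')"
```

```text
t 3.6 pos [ 0.4359 -0.1045  0.1142] az 24.31 travel [-0.15  0.19  7.62] F [-0.   0.   0.7] q [-0.33  0.09  2.11 -0.    0.95 -0.76]
dz -0.0033
```

View pics/w2.png

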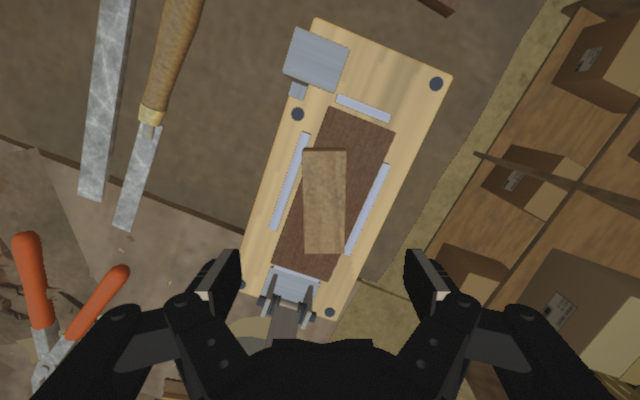

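Block is centred between the fingers, at columns 303–347 against a finger centre of about 322. Descend and grip.

Call:
{"op": "drive_tool", "data": {
  "increments": [
    {"dr": [0, 0, 0], "travel": [0, 0.1, 2], "gripper": 0},
    {"dr": [0, 0, 0], "travel": [0, 0, 2.5], "gripper": 0},
    {"dr": [0, 0, 0], "travel": [0, 0, 2], "gripper": 0},
    {"dr": [0, 0, 0], "travel": [0, 0, 1.1], "gripper": 0},
    {"dr": [0, 0, 0], "travel": [0, 0, 0], "gripper": 120},
    {"dr": [0, 0, 0], "travel": [0, 0, 0], "gripper": 200},
    {"dr": [0, 0, 0], "travel": [0, 0, 0], "gripper": 255},
    {"dr": [0, 0, 0], "travel": [0, 0, 0], "gripper": 255},
    {"dr": [0, 0, 0], "travel": [0, 0, 0], "gripper": 255},
    {"dr": [0, 0, 0], "travel": [0, 0, 0], "gripper": 255}
  ]
}}

```text
time_s: 4.65
eef_pos: [0.4385, -0.1034, 0.0402]
tcp_rot: [1.701, 2.64, 0.0]
wrist_force: [-0.2, 0.3, -0.2]
opening: 0.006
gripper_force: 0.0
```

```bash
python3 -c "
from h import *
o=manip.get_obs();d=grab('wrist');s=grab('side')
a=d['image'];b=cv2.resize(s['image'][110:240,220:420],(615,400),interpolation=cv2.INTER_CUBIC)
cv2.imwrite('pics/w3.png',cv2.resize(np.vstack([a[:,:615],b])[:,:,::-1],(461,600)))
print(o['opening'],o['gripper_force'],o['eef_pos'])"
```

```text
0.006258275465456728 0.0 [ 0.43850666 -0.1034275   0.04018087]
```

View pics/w3.png

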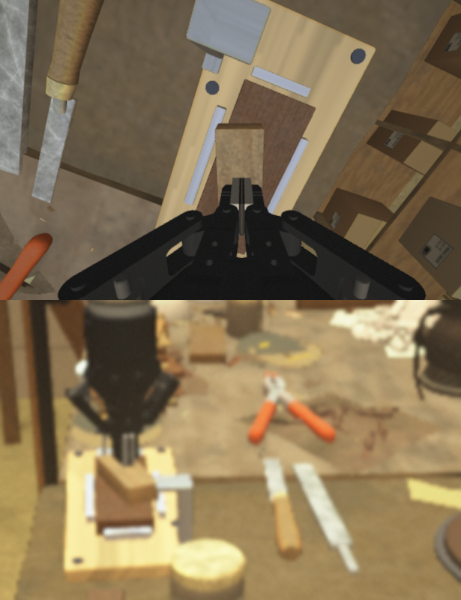

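Run:
```python
from h import *
o=manip.get_obs();d=grab('wrist')
print(proj(d,[[.438,-.105,.058],o['eef_pos']],o).round(0))
pts=np.array([(217,130),(263,130),(217,124),(263,124),(215,180)])*1.334
for z in(.036,.05,.058,.065,.075):
    P=ray(d,pts,z,o);L=(P-o['eef_pos'])@rot(o['tcp_rot'])*1000
    print(z,L.round(0)[:,:2].tolist(), np.linalg.norm(P[0]-P[1]).round(4))
im=d['image'][150:400,220:420][:,:,::-1]
cv2.imwrite('pics/w4.png',cv2.resize(im,(480,600),interpolation=cv2.INTER_CUBIC))
```

```text
[[318. 248.]
 [320. 233.]]
0.036 [[39.0, -19.0], [39.0, 19.0], [44.0, -19.0], [44.0, 19.0], [-7.0, -22.0]] 0.0384
0.05 [[42.0, -17.0], [42.0, 18.0], [47.0, -17.0], [47.0, 18.0], [-0.0, -21.0]] 0.0352
0.058 [[44.0, -16.0], [44.0, 17.0], [49.0, -16.0], [49.0, 17.0], [4.0, -19.0]] 0.0334
0.065 [[46.0, -16.0], [46.0, 16.0], [50.0, -16.0], [50.0, 16.0], [8.0, -18.0]] 0.0319
0.075 [[48.0, -14.0], [48.0, 15.0], [52.0, -14.0], [52.0, 15.0], [13.0, -17.0]] 0.0297
```

View pics/w4.png

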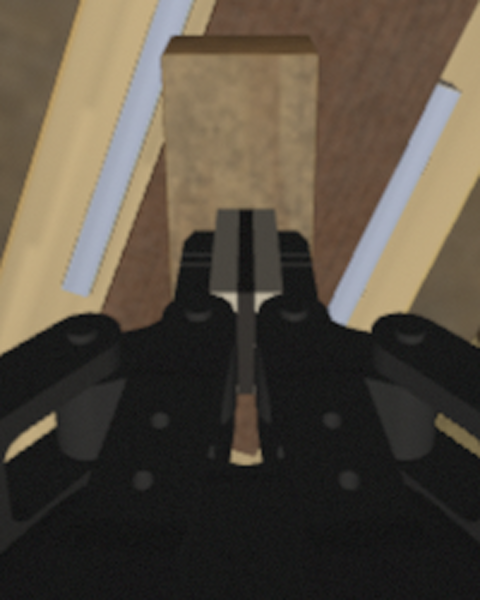

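Run:
```python
from h import *
o=manip.get_obs();s=grab('side')
for z in(.04,.05,.058,.07,.08): print(z,proj(s,[[.4385,-.1034,z]]).round(1))
print('blk far end top',proj(s,[[.42,-.065,.058],[.44,-.105,.058]]).round(1))
im=s['image'][130:210,240:340][:,:,::-1]
cv2.imwrite('pics/s4.png',cv2.resize(im,(750,600),interpolation=cv2.INTER_CUBIC))
print(o['q'])
```

```text
0.04 [[274.1 188.9]]
0.05 [[274.  185.4]]
0.058 [[273.9 182.6]]
0.07 [[273.7 178.3]]
0.08 [[273.6 174.7]]
blk far end top [[281.1 189.2]
 [273.3 182.3]]
[-3.28306411e-01  2.23709301e-01  2.14548545e+00  2.38559033e-05
  7.72302079e-01 -7.54408065e-01]
```

View pics/s4.png

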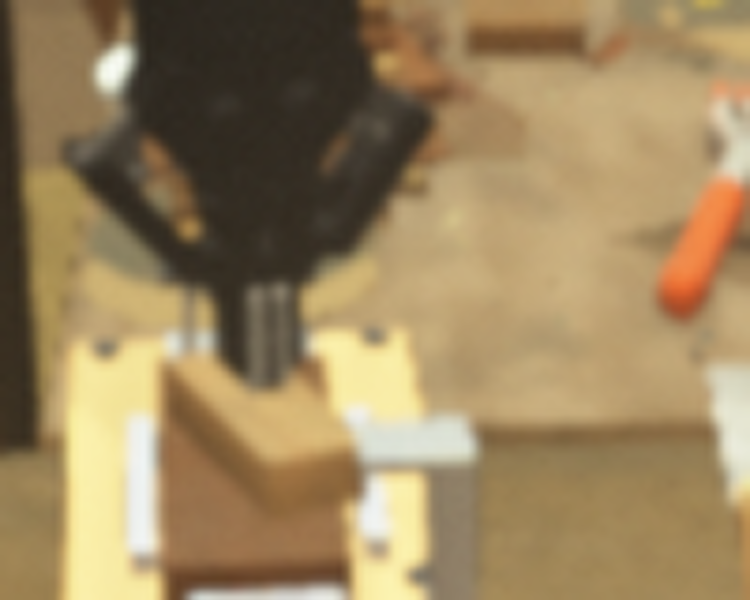

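The fingertips end at about side px (276,181.6), just above the block. The gripper shut over the block, which hasn't moved. I'll check how far the tip really is from the nominal TCP.

Run:
```python
from h import *
d=grab('wrist');o={'tcp_rot':[0,0,0],'eef_pos':[0,0,0]}
for x in(.008,.011):
  for z in(0,-.01,-.02,-.03): print(x,z,proj(d,[[x,0,z]],o).round(1))
s=grab('side')
for z in(.055,.06,.065,.07): print(z,proj(s,[[.434,-.0934,z]]).round(1))
```

```text
0.008 0 [[320.  221.7]]
0.008 -0.01 [[319.9 228.2]]
0.008 -0.02 [[319.8 235.4]]
0.008 -0.03 [[319.7 243.5]]
0.011 0 [[320.  217.4]]
0.011 -0.01 [[319.9 223.7]]
0.011 -0.02 [[319.8 230.7]]
0.011 -0.03 [[319.7 238.5]]
0.055 [[275.6 185.3]]
0.06 [[275.5 183.5]]
0.065 [[275.5 181.7]]
0.07 [[275.4 180. ]]
```

Both views agree that the shut tips end about 25 mm short of the nominal TCP. I'll open, go 2.7 cm lower, and grip again.

Call:
{"op": "drive_tool", "data": {
  "increments": [
    {"dr": [0, 0, 0], "travel": [0, 0, -0.5], "gripper": 0},
    {"dr": [0, 0, 0], "travel": [0, 0, 0], "gripper": 0},
    {"dr": [0, 0, 0], "travel": [0, 0, 0], "gripper": 0},
    {"dr": [0, 0, 0], "travel": [0, 0, 0], "gripper": 0},
    {"dr": [0, 0, 0], "travel": [0, 0, 0], "gripper": 0},
    {"dr": [0, 0, 0], "travel": [0, 0, 1], "gripper": 0},
    {"dr": [0, 0, 0], "travel": [0, 0, 1], "gripper": 0},
    {"dr": [0, 0, 0], "travel": [0, 0, 0.6], "gripper": 0},
    {"dr": [0, 0, 0], "travel": [0, 0, 0.5], "gripper": 0}
  ]
}}

```text
time_s: 5.85
eef_pos: [0.4373, -0.103, 0.0125]
tcp_rot: [-1.701, -2.639, 0.001]
wrist_force: [-0.3, 0.4, 0.0]
opening: 1.003
gripper_force: 0.0
```

Call:
{"op": "drive_tool", "data": {
  "increments": [
    {"dr": [0, 0, 0], "travel": [0, 0, 0], "gripper": 120},
    {"dr": [0, 0, 0], "travel": [0, 0, 0], "gripper": 255},
    {"dr": [0, 0, 0], "travel": [0, 0, 0], "gripper": 255},
    {"dr": [0, 0, 0], "travel": [0, 0, 0], "gripper": 255},
    {"dr": [0, 0, 0], "travel": [0, 0, 0], "gripper": 255}
  ]
}}

```text
time_s: 6.35
eef_pos: [0.439, -0.1036, 0.0144]
tcp_rot: [1.701, 2.639, 0.001]
wrist_force: [0.6, -0.6, 3.4]
opening: 0.402
gripper_force: 61.9
```

Call:
{"op": "drive_tool", "data": {
  "increments": [
    {"dr": [0, 0, 0], "travel": [0, 0, -0.5], "gripper": 255},
    {"dr": [0, 0, 0], "travel": [0, 0, -2], "gripper": 255},
    {"dr": [0, 0, 0], "travel": [0, 0, -3.5], "gripper": 255},
    {"dr": [0, 0, 0], "travel": [0, 0, -4], "gripper": 255},
    {"dr": [0, 0, 0], "travel": [0, 0, -3], "gripper": 255},
    {"dr": [0, 0, 0], "travel": [1, 0.3, -1], "gripper": 255},
    {"dr": [0, 0, 0], "travel": [3, 0.9, 0], "gripper": 255},
    {"dr": [0, 0, 0], "travel": [4, 1.1, 0], "gripper": 255},
    {"dr": [0, 0, 0], "travel": [4, 1.1, 0], "gripper": 255},
    {"dr": [0, 0, 0], "travel": [4, 1.1, 0], "gripper": 255},
    {"dr": [0, 0, 0], "travel": [4, 1.1, 0], "gripper": 255},
    {"dr": [0, 0, 0], "travel": [4, 1.2, 0], "gripper": 255}
  ]
}}

```text
time_s: 7.55
eef_pos: [0.3986, 0.145, 0.1525]
tcp_rot: [-1.701, -2.639, 0.003]
wrist_force: [1.1, 0.3, -0.3]
opening: 0.405
gripper_force: 61.5
```

Call:
{"op": "drive_tool", "data": {
  "increments": [
    {"dr": [0, 0, 0], "travel": [4, 1.2, 0], "gripper": 255},
    {"dr": [0, 0, 0], "travel": [4, 1.2, 0], "gripper": 255},
    {"dr": [0, 0, 0], "travel": [3.6, 1, 0], "gripper": 255},
    {"dr": [0, 0, 0], "travel": [2, 0.6, 0], "gripper": 255},
    {"dr": [0, 0, 0.13], "travel": [0, 0, 0], "gripper": 255},
    {"dr": [0, 0, 0.14], "travel": [0, 0, 0], "gripper": 255},
    {"dr": [0, 0, 0.14], "travel": [0, 0, 0], "gripper": 255},
    {"dr": [0, 0, 0.14], "travel": [0, 0, 0], "gripper": 255},
    {"dr": [0, 0, 0.12], "travel": [0, 0, 0], "gripper": 255},
    {"dr": [0, 0, 0], "travel": [0, 0, 0], "gripper": 255}
  ]
}}

```text
time_s: 8.55
eef_pos: [0.3795, 0.2834, 0.1523]
tcp_rot: [-2.474, -1.935, 0.005]
wrist_force: [0.2, 0.0, 0.2]
opening: 0.407
gripper_force: 61.5
```

```bash
python3 -c "
from h import *
delta((.381,.2845,.02),-14)
o=manip.get_obs();print(o['opening'])
d=grab('wrist','w5.png')"
```

```text
t 8.55 pos [0.3795 0.2834 0.1523] az -13.95 travel [ 0.17  0.15 13.23] F [0.2 0.  0.2] q [0.55 0.08 2.03 0.   1.04 0.79]
dz 0.0009
0.4065178423519246
```

View pics/w5.png

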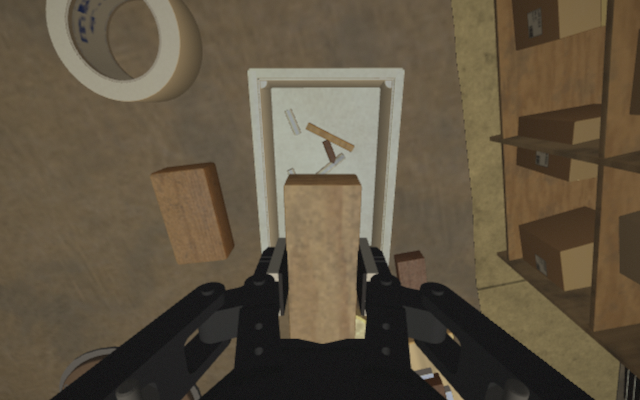

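The block is held and aligned over the tray: rim columns 249–404, block columns 285–360. That was the tenth picture, so from here I only check numbers. Lowering.

Call:
{"op": "drive_tool", "data": {
  "increments": [
    {"dr": [0, 0, 0], "travel": [0.1, 0.1, 2], "gripper": 255},
    {"dr": [0, 0, 0], "travel": [0, 0, 4], "gripper": 255},
    {"dr": [0, 0, 0], "travel": [0, 0, 4], "gripper": 255},
    {"dr": [0, 0, 0], "travel": [0, 0, 3], "gripper": 255},
    {"dr": [0, 0, 0], "travel": [0, 0, 1.5], "gripper": 255},
    {"dr": [0, 0, 0], "travel": [0, 0, 1], "gripper": 255},
    {"dr": [0, 0, 0], "travel": [0, 0, 0.8], "gripper": 255},
    {"dr": [0, 0, 0], "travel": [0, 0, 0], "gripper": 255}
  ]
}}

```text
time_s: 9.4
eef_pos: [0.3819, 0.2842, -0.0098]
tcp_rot: [-2.474, -1.935, 0.002]
wrist_force: [0.1, 0.2, -0.3]
opening: 0.406
gripper_force: 61.5
```

Call:
{"op": "drive_tool", "data": {
  "increments": [
    {"dr": [0, 0, 0], "travel": [0, 0, 0.3], "gripper": 255},
    {"dr": [0, 0, 0], "travel": [0, 0, 0.3], "gripper": 255},
    {"dr": [0, 0, 0], "travel": [0, 0, 0], "gripper": 255}
  ]
}}

```text
time_s: 9.7
eef_pos: [0.3826, 0.2846, -0.0149]
tcp_rot: [2.475, 1.935, 0.001]
wrist_force: [-0.5, 0.2, -0.0]
opening: 0.407
gripper_force: 61.5
```

Call:
{"op": "drive_tool", "data": {
  "increments": [
    {"dr": [0, 0, 0], "travel": [0, 0, 0.2], "gripper": 255},
    {"dr": [0, 0, 0], "travel": [0, 0, 0.1], "gripper": 255},
    {"dr": [0, 0, 0], "travel": [0, 0, 0], "gripper": 255}
  ]
}}

```text
time_s: 10.0
eef_pos: [0.3823, 0.2844, -0.0182]
tcp_rot: [-2.475, -1.935, 0.0]
wrist_force: [0.4, -0.5, -0.5]
opening: 0.409
gripper_force: 61.5
```

Call:
{"op": "drive_tool", "data": {
  "increments": [
    {"dr": [0, 0, 0], "travel": [0, 0, 0.1], "gripper": 255},
    {"dr": [0, 0, 0], "travel": [0, 0, 0], "gripper": 110},
    {"dr": [0, 0, 0], "travel": [0, 0, 0], "gripper": 110},
    {"dr": [0, 0, 0], "travel": [0, 0, 0], "gripper": 110},
    {"dr": [0, 0, 0], "travel": [0, 0, -1], "gripper": 110},
    {"dr": [0, 0, 0], "travel": [0, 0, -3], "gripper": 110},
    {"dr": [0, 0, 0], "travel": [0, 0, -5], "gripper": 110},
    {"dr": [0, 0, 0], "travel": [0, 0, -5], "gripper": 255},
    {"dr": [0, 0, 0], "travel": [0, 0, -5], "gripper": 255},
    {"dr": [0, 0, 0], "travel": [0, 0, -5], "gripper": 255},
    {"dr": [0, 0, 0], "travel": [0, 0, -3], "gripper": 255},
    {"dr": [0, 0, 0], "travel": [0, 0, -1], "gripper": 255}
  ]
}}

```text
time_s: 11.2
eef_pos: [0.3845, 0.2858, 0.2662]
tcp_rot: [2.474, 1.934, 0.015]
wrist_force: [0.1, 0.3, -0.1]
opening: 0.002
gripper_force: 0.0
```

Run:
```python
from h import *
o=manip.get_obs();d=grab('wrist');im=d['image']
delta((.38,.28,.3))
uv=proj(d,[[.382,.2845,.025]],o)[0];print(uv)
hsv=cv2.cvtColor(im,cv2.COLOR_RGB2HSV)
m=((hsv[:,:,0]>8)&(hsv[:,:,0]<25)&(hsv[:,:,1]>55)&(hsv[:,:,2]>90)).astype(np.uint8)
u,v=uv.astype(int); 
w=np.zeros_like(m);w[max(0,v-70):v+70,u-40:u+40]=m[max(0,v-70):v+70,u-40:u+40]
w=cv2.morphologyEx(w,cv2.MORPH_OPEN,np.ones((5,5)))
cs,_=cv2.findContours(w,0,2);c=max(cs,key=cv2.contourArea)
P=ray(d,c.reshape(-1,2),.025,o)[:,:2]
print(cv2.minAreaRect((P*1000).astype(np.float32)),cv2.boundingRect(c))
t=grab('top')
# bar/bolt region in top: handle bright end
print(im[v,u])
# board screws etc: recheck jig with top view: wood mask
h=cv2.cvtColor(t['image'],cv2.COLOR_RGB2HSV);print(h[158,340],h[176,375])
```

```text
t 11.25 pos [0.3843 0.2856 0.2655] az -13.98 travel [-0.63 -0.26 -3.46] F [ 0.7 -0.   0.2] q [ 0.55 -0.04  1.91  0.    1.27  0.79]
[318.99465333 164.63465096]
((387.04962158203125, 288.3723449707031), (97.75928497314453, 40.148895263671875), 75.22209930419922) (308, 127, 29, 67)
[159 136 104]
[ 18  82 198] [ 12 101 104]
```

The block is in the tray, lying flat at about (0.386, 0.287). Next I'll locate the bolt handle from the top and side views and compare with the jig-based prediction.

```bash
cat >> h.py <<'E'
JC=np.array([.441,-.106]);JY=np.radians(3.5)
def jig(p): # mm jig -> world m
    p=np.array(p,float)/1000;c,s=np.cos(JY),np.sin(JY)
    return np.array([JC[0]+c*p[0]-s*p[1],JC[1]+s*p[0]+c*p[1],p[2]])
def grip(a,b=0,x=60):
    return jig([x-b,-110+210*np.cos(a)-16*np.sin(a),56+210*np.sin(a)+16*np.cos(a)])
E
python3 - <<'E'
from h import *
print(grip(1.6))
t=grab('top');s=grab('side')
for n,d in(('t',t),('s',s)):
    print(n,[proj(d,[grip(1.6,0,x)])[0].round(1) for x in(18,60,79,85)])
# bright pixels of handle
for n,d,(a,b,c,e) in(('t',t,(108,165,432,462)),('s',s,(80,98,228,272))):
    g=cv2.cvtColor(d['image'],cv2.COLOR_RGB2GRAY)[a:b,c:e]
    st=2 if n=='t' else 1
    print(n,'rows' if n=='t' else ''); print('\n'.join(' '.join('%3d'%v for v in r[::1 if n=='t' else 2]) for r in g[::st+1 if n=='t' else 1]))
E
```

```text
[ 0.50895413 -0.23421573  0.26544326]
t [array([447.1, 141.1]), array([445. , 123.7]), array([444.1, 115.9]), array([443.8, 113.5])]
s [array([261.2,  88.6]), array([244.8,  88.9]), array([237.4,  89.1]), array([235.1,  89.1])]
t rows
112 110 107 108 109 110 107 104 102 102 104 106 108 109 109 109 106 104 104 103 103 105 108 108 105 105 104  94  78  78
106 105 109 111 108 106 105 103 100  99  96 101 108 109 110 110 110 104 101 102 104 105 107 107 102 101 101  89  73  73
101 103 102 101 101 104 107 106  96 104 125 134 138 139 133 131 135 109  94 109 109 110 110 107 105 103 104  97  79  69
 98 100 101 103 103 103 102 103 105  93  83 108 141 155 154 154 131 105 104 105 108 110 109 108 108 109 109  99  79  66
 96  96  95  94  95  97  96  97  98 101  82  91 132 151 155 154 123  93 106 111 114 114 112 111 111 110 110 104  87  70
 94  96  97  97  96  93  92  93  95  96  95  99 121 147 156 155 152 130 104 106 109 111 110 108 104 100 101  98  86  70
102 102 100  99  96  94  94  94  96  97  96  90 109 142 157 155 154 130 104 110 112 111 111 110 110 106 102 103  94  78
 98  98  98  98  98  96  
[... 2301 characters left out ...]
  70  40  66 139 137 136 133 134 132 131 131 131 128  84  38  38  38  42  49  59  64
 93  70  40  59 120 114 110 107 105 106 107 105 107 104  62  37  39  38  38  45  60  78
 92  73  41  54 107  90  76  75  76  78  85  76  83  86  56  38  38  36  37  42  63  95
 95  74  40  46  84  64  48  46  46  57  70  52  67  76  53  37  36  36  38  40  60  88
 97  76  43  39  57  47  37  39  38  48  66  49  61  74  60  40  37  37  36  37  55  71
 96  79  42  39  42  41  38  37  38  50  68  48  62  75  68  46  36  38  35  36  49  60
101  78  43  40  36  37  38  38  38  52  71  51  64  75  73  52  37  37  37  38  42  50
101  82  46  40  38  37  36  38  38  53  71  51  66  76  75  60  37  39  38  38  39  45
```

Prediction and images agree to about 3 mm: rod centre is near column 446.7 in top against 445 predicted, row 88.8 in side. The grip point is about (0.509, -0.237, 0.2655). Rotating and lifting.

Call:
{"op": "drive_tool", "data": {
  "increments": [
    {"dr": [0, 0, -0.145], "travel": [0, 0, -1], "gripper": 0},
    {"dr": [0, 0, -0.145], "travel": [0, 0, -2], "gripper": 0},
    {"dr": [0, 0, -0.145], "travel": [0, 0, -2], "gripper": 0},
    {"dr": [0, 0, -0.145], "travel": [0, 0, -1.5], "gripper": 0},
    {"dr": [0, 0, -0.145], "travel": [0, 0, 0], "gripper": 0},
    {"dr": [0, 0, -0.145], "travel": [0, 0, 0], "gripper": 0},
    {"dr": [0, 0, -0.145], "travel": [0, 0, 0], "gripper": 0},
    {"dr": [0, 0, -0.145], "travel": [0, 0, 0], "gripper": 0},
    {"dr": [0, 0, -0.145], "travel": [0, 0, 0], "gripper": 0},
    {"dr": [0, 0, -0.145], "travel": [0, 0, 0], "gripper": 0},
    {"dr": [0, 0, -0.145], "travel": [0, 0, 0], "gripper": 0},
    {"dr": [0, 0, -0.145], "travel": [0, 0, 0], "gripper": 0}
  ]
}}

```text
time_s: 12.6
eef_pos: [0.381, 0.2836, 0.3223]
tcp_rot: [-0.108, -3.134, 0.006]
wrist_force: [0.4, -0.2, 0.3]
opening: 1.002
gripper_force: 0.0
```

Call:
{"op": "drive_tool", "data": {
  "increments": [
    {"dr": [0, 0, -0.136], "travel": [0, 0, 0], "gripper": 0},
    {"dr": [0, 0, 0], "travel": [0, 0, 0], "gripper": 0}
  ]
}}

```text
time_s: 12.8
eef_pos: [0.3811, 0.2836, 0.3226]
tcp_rot: [0.095, -3.135, 0.005]
wrist_force: [0.2, 0.2, -0.2]
opening: 1.005
gripper_force: 0.0
```

```bash
python3 -c "
from h import *
delta((.509,-.237,.33),93.5)"
```

```text
t 12.8 pos [0.3811 0.2836 0.3226] az 93.49 travel [ -9.59 -52.75  -0.64] F [ 0.2  0.2 -0.2] q [ 0.55 -0.08  1.83  0.    1.4  -1.08]
dz -0.0002
```

Call:
{"op": "drive_tool", "data": {
  "increments": [
    {"dr": [0, 0, 0], "travel": [-0.4, -2, -0.6], "gripper": 0},
    {"dr": [0, 0, 0], "travel": [-0.7, -4, 0], "gripper": 0},
    {"dr": [0, 0, 0], "travel": [-0.9, -4.8, 0], "gripper": 0},
    {"dr": [0, 0, 0], "travel": [-0.9, -4.8, 0], "gripper": 0},
    {"dr": [0, 0, 0], "travel": [-0.9, -4.8, 0], "gripper": 0},
    {"dr": [0, 0, 0], "travel": [-0.9, -4.8, 0], "gripper": 0},
    {"dr": [0, 0, 0], "travel": [-0.9, -4.8, 0], "gripper": 0},
    {"dr": [0, 0, 0], "travel": [-0.9, -4.8, 0], "gripper": 0},
    {"dr": [0, 0, 0], "travel": [-0.9, -4.8, 0], "gripper": 0},
    {"dr": [0, 0, 0], "travel": [-0.9, -4.8, 0], "gripper": 0},
    {"dr": [0, 0, 0], "travel": [-0.7, -4.4, 0], "gripper": 0},
    {"dr": [0, 0, 0], "travel": [-0.5, -3, 0], "gripper": 0}
  ]
}}

```text
time_s: 14.0
eef_pos: [0.5082, -0.2295, 0.3293]
tcp_rot: [0.087, -3.137, -0.002]
wrist_force: [0.1, 0.1, 0.0]
opening: 0.996
gripper_force: 0.0
```

Call:
{"op": "drive_tool", "data": {
  "increments": [
    {"dr": [0, 0, 0], "travel": [-0.1, -0.9, 0], "gripper": 0},
    {"dr": [0, 0, 0], "travel": [0, 0, 0], "gripper": 0}
  ]
}}

```text
time_s: 14.2
eef_pos: [0.5097, -0.2363, 0.3296]
tcp_rot: [0.09, -3.137, -0.004]
wrist_force: [1.0, 0.8, -0.1]
opening: 0.996
gripper_force: 0.0
```

Run:
```python
from h import *
delta((.509,-.237,.22),93.5)
o=manip.get_obs();d=grab('wrist')
for x in(18,60,79,85): print(x,proj(d,[grip(1.6,0,x)-[0,.003,0]],o)[0].round(1))
g=cv2.cvtColor(d['image'],cv2.COLOR_RGB2GRAY)
u,v=proj(d,[grip(1.6,0,60)-[0,.003,0]],o)[0].astype(int)
print(v,u);print('\n'.join(str(r)+': '+' '.join('%3d'%k for k in g[r,u-60:u+60:3]) for r in range(max(0,v-48),min(400,v+60),6)))
```

```text
t 14.2 pos [ 0.5097 -0.2363  0.3296] az 93.28 travel [ 0.03 -0.09 10.96] F [ 1.   0.8 -0.1] q [-0.51  0.1   1.64  0.    1.41 -2.14]
dz -0.0038
18 [319.1 150.1]
60 [319.4 198.6]
79 [319.5 218.8]
85 [319.5 225. ]
198 319
150:  90  94 113 125 125 126 125 125 124 122 118 117 118 119 119 118 119  66  73  75  74  76  75  75  70  55 148 165 163 162 162 161 160 160 163 171 173 174 174 173
156:  99  98 105 109 107 101  99  99 105 107 101 100 107 114 114 114 114 117 121 146 153 154 159 150 118 154 152 149 146 146 145 147 151 150 151 151 151 149 144 143
162: 102 102 107 113 110 107 101 103 103 101 104 105 103 106 102  99 100 106 110 143 154 155 158 150  96  98 114 113 112 112  88  86  88  91  96  95  91  90  85  86
168:  86  91 104 108 104 105 105 102 104 103 102 101  97  98 100 102 104 109 105 144 154 154 159 151 107 113 110 106 106 112  87  89  90  88  89  90  92  90  92  95
174: 104 103 110 107 106 106 111 106 104 102 104 102 105 105 108 111 104 108 112 143 152 154 158 149 102 104 109 108 110 107 111 108 111 113  85  99  98  99  81  85
180:  96 101 105 107 105 107 110 109 108 108 105 103 109
[... 1388 characters left out ...]
 112 116 112 115 122 117 115 114 114 109
234:  55  53  90  89  92  94  94  96  94  98  93  92  90  85  86  82  78  78  82  79  75  78  75  74  80  82  92  90  90  96 103 103 111 115 115 118 100  55  86 113
240:  59  54  97  96  95  94  95  93  93  90  90  89  89  90  90  90  91  92  93  91  93  90  88  88  87  87  87  90  90  89  91  90  90  91  91  94  95  82  61  83
246:  60  54  54  55  55  53  55  55  55  55  53  56  53  79  95  93  91  92  91  91  92  90  92  94  93  93  92  88  89  86  83  51  49  49  56  68  76  64  65  65
252:  60  62  60  75  86  84  63  57  58  57  58  58  56  74  92  88  87  87  89  88  95  93  90  90  92  91  89  85  84  87  73  54  50  52  51  51  51  50  65  66
```

The wrist camera shows the rod at columns 316–331, about 3 mm to tool +y, with the barrel edge at row 153 and the collar near row 223. That matches the prediction. Descending to straddle and grip.

Call:
{"op": "drive_tool", "data": {
  "increments": [
    {"dr": [0, 0, 0], "travel": [0, 0.3, 1], "gripper": 0},
    {"dr": [0, 0, 0], "travel": [0, 0, 3], "gripper": 0},
    {"dr": [0, 0, 0], "travel": [0, 0, 3], "gripper": 0},
    {"dr": [0, 0, 0], "travel": [0, 0, 2.5], "gripper": 0},
    {"dr": [0, 0, 0], "travel": [0, 0, 1.5], "gripper": 0},
    {"dr": [0, 0, 0], "travel": [0, 0, 0], "gripper": 0}
  ]
}}

```text
time_s: 14.85
eef_pos: [0.5083, -0.2303, 0.2188]
tcp_rot: [0.098, -3.135, -0.005]
wrist_force: [-0.4, -0.0, 0.0]
opening: 0.998
gripper_force: 0.0
```

Call:
{"op": "drive_tool", "data": {
  "increments": [
    {"dr": [0, 0, 0], "travel": [0, 0, 0], "gripper": 150},
    {"dr": [0, 0, 0], "travel": [0, 0, 0], "gripper": 190},
    {"dr": [0, 0, 0], "travel": [0, 0, 0], "gripper": 255},
    {"dr": [0, 0, 0], "travel": [0, 0, 0], "gripper": 255},
    {"dr": [0, 0, 0], "travel": [0, 0, 0], "gripper": 255},
    {"dr": [0, 0, 0], "travel": [0, 0, 0], "gripper": 255}
  ]
}}

```text
time_s: 15.45
eef_pos: [0.5108, -0.2339, 0.2228]
tcp_rot: [-0.096, 3.139, -0.004]
wrist_force: [-0.6, -2.6, 2.4]
opening: 0.141
gripper_force: 58.5
```

Run:
```python
from h import *
delta((.509,-.2335,.22),93.5);print(manip.get_obs()['opening'],manip.get_obs()['gripper_force'])
# arc: displacements from angle 1.6 to a in jig y,z (cm)
g=lambda a:np.array([21*np.cos(a)-1.6*np.sin(a),21*np.sin(a)+1.6*np.cos(a)])
A=np.linspace(1.6,0,33)
print([ (round(a,2),*(g(a)-g(p)).round(2)) for p,a in zip(A,A[1:])], g(0)-g(1.6))
```

```text
t 15.45 pos [ 0.5108 -0.2339  0.2228] az 93.51 travel [0.17 0.06 0.28] F [-0.6 -2.6  2.4] q [-0.51  0.17  1.77 -0.    1.2  -2.14]
dz 0.0002
0.14066545960956314 58.452168703079224
[(np.float64(1.55), np.float64(1.05), np.float64(0.08)), (np.float64(1.5), np.float64(1.05), np.float64(0.03)), (np.float64(1.45), np.float64(1.05), np.float64(-0.02)), (np.float64(1.4), np.float64(1.05), np.float64(-0.07)), (np.float64(1.35), np.float64(1.05), np.float64(-0.13)), (np.float64(1.3), np.float64(1.04), np.float64(-0.18)), (np.float64(1.25), np.float64(1.03), np.float64(-0.23)), (np.float64(1.2), np.float64(1.01), np.float64(-0.28)), (np.float64(1.15), np.float64(1.0), np.float64(-0.33)), (np.float64(1.1), np.float64(0.98), np.float64(-0.38)), (np.float64(1.05), np.float64(0.96), np.float64(-0.43)), (np.float64(1.0), np.float64(0.94), np.float64(-0.48)), (np.float64(0.95), np.float64(0.91), np.float64(-0.52)), (np.float64(0.9), np.float64(0.89), np.float64(-0.57)), (np.float64(0.85), np.float64(0.86), np.float64(-0.61)), (np.float64(0.8), np.float64(0.83), np.float64(-0.65)), (np.float64(0.75), 
[... 209 characters left out ...]
.float64(0.55), np.float64(0.64), np.float64(-0.84)), (np.float64(0.5), np.float64(0.6), np.float64(-0.87)), (np.float64(0.45), np.float64(0.55), np.float64(-0.9)), (np.float64(0.4), np.float64(0.51), np.float64(-0.92)), (np.float64(0.35), np.float64(0.46), np.float64(-0.95)), (np.float64(0.3), np.float64(0.41), np.float64(-0.97)), (np.float64(0.25), np.float64(0.36), np.float64(-0.99)), (np.float64(0.2), np.float64(0.31), np.float64(-1.01)), (np.float64(0.15), np.float64(0.26), np.float64(-1.02)), (np.float64(0.1), np.float64(0.21), np.float64(-1.03)), (np.float64(0.05), np.float64(0.16), np.float64(-1.04)), (np.float64(0.0), np.float64(0.11), np.float64(-1.05))] [ 23.21250773 -19.34432643]
```

The rod is gripped (opening 12 mm, 58 N). Swinging along the arc.

Call:
{"op": "drive_tool", "data": {
  "increments": [
    {"dr": [0, 0, 0], "travel": [0, 1.05, -0.08], "gripper": 255},
    {"dr": [0, 0, 0], "travel": [0, 1.05, -0.03], "gripper": 255},
    {"dr": [0, 0, 0], "travel": [0, 1.05, 0.02], "gripper": 255},
    {"dr": [0, 0, 0], "travel": [0, 1.05, 0.07], "gripper": 255},
    {"dr": [0, 0, 0], "travel": [0, 1.05, 0.13], "gripper": 255},
    {"dr": [0, 0, 0], "travel": [0, 1.04, 0.18], "gripper": 255}
  ]
}}

```text
time_s: 16.05
eef_pos: [0.5072, -0.1699, 0.2208]
tcp_rot: [-0.097, 3.138, -0.004]
wrist_force: [-1.8, -2.7, 7.1]
opening: 0.143
gripper_force: 58.4
```

```bash
python3 -c "
from h import *
delta((.509,-.17,.22),93.5);o=manip.get_obs();print(o['opening'],o['gripper_force'],o['moment'])"
```

```text
t 16.05 pos [ 0.5072 -0.1699  0.2208] az 93.55 travel [-0.18 -0.02  0.08] F [-1.8 -2.7  7.1] q [-0.4   0.12  1.83 -0.    1.19 -2.04]
dz 0.0009
0.14298621453058458 58.426342606544495 [-1.17491773  0.18007362  0.01613042]
```

Call:
{"op": "drive_tool", "data": {
  "increments": [
    {"dr": [0, 0, 0], "travel": [0, 1.03, 0.23], "gripper": 255},
    {"dr": [0, 0, 0], "travel": [0, 1.01, 0.28], "gripper": 255},
    {"dr": [0, 0, 0], "travel": [0, 1.0, 0.33], "gripper": 255},
    {"dr": [0, 0, 0], "travel": [0, 0.98, 0.38], "gripper": 255},
    {"dr": [0, 0, 0], "travel": [0, 0.96, 0.43], "gripper": 255},
    {"dr": [0, 0, 0], "travel": [0, 0.94, 0.48], "gripper": 255},
    {"dr": [0, 0, 0], "travel": [0, 0.91, 0.52], "gripper": 255},
    {"dr": [0, 0, 0], "travel": [0, 0.89, 0.57], "gripper": 255},
    {"dr": [0, 0, 0], "travel": [0, 0.86, 0.61], "gripper": 255},
    {"dr": [0, 0, 0], "travel": [0, 0.83, 0.65], "gripper": 255}
  ]
}}

```text
time_s: 17.05
eef_pos: [0.5009, -0.0753, 0.1738]
tcp_rot: [-0.096, 3.139, -0.0]
wrist_force: [2.1, -1.9, 4.1]
opening: 0.14
gripper_force: 58.7
```

Call:
{"op": "drive_tool", "data": {
  "increments": [
    {"dr": [0, 0, 0], "travel": [0, 0.79, 0.69], "gripper": 255},
    {"dr": [0, 0, 0], "travel": [0, 0.76, 0.73], "gripper": 255},
    {"dr": [0, 0, 0], "travel": [0, 0.72, 0.77], "gripper": 255},
    {"dr": [0, 0, 0], "travel": [0, 0.68, 0.8], "gripper": 255},
    {"dr": [0, 0, 0], "travel": [0, 0.64, 0.84], "gripper": 255},
    {"dr": [0, 0, 0], "travel": [0, 0.6, 0.87], "gripper": 255},
    {"dr": [0, 0, 0], "travel": [0, 0.55, 0.9], "gripper": 255},
    {"dr": [0, 0, 0], "travel": [0, 0.51, 0.92], "gripper": 255},
    {"dr": [0, 0, 0], "travel": [0, 0.46, 0.95], "gripper": 255},
    {"dr": [0, 0, 0], "travel": [0, 0.41, 0.97], "gripper": 255}
  ]
}}

```text
time_s: 18.05
eef_pos: [0.4966, -0.0156, 0.0888]
tcp_rot: [0.097, -3.139, 0.003]
wrist_force: [0.9, -6.6, 3.9]
opening: 0.139
gripper_force: 58.7
```

```bash
python3 -c "
from h import *
P=grip(.3)-grip(1.6)+[.510,-.2335,.221]
delta(P,93.5);o=manip.get_obs();print(P,o['opening'],o['gripper_force'],o['moment'])
print(grip(0)-grip(1.6)+[.510,-.2335,.221])"
```

```text
t 18.05 pos [ 0.4966 -0.0156  0.0888] az 93.56 travel [-0.01 -0.03 -0.01] F [ 0.9 -6.6  3.9] q [-0.12  0.22  2.02 -0.    0.9  -1.75]
dz 0.001
[ 0.49669036 -0.01588923  0.08890136] 0.13899497726841709 58.6899197101593 [-1.68741933 -0.23789703  0.0424873 ]
[ 0.4958291  -0.00180788  0.02755674]
```

Call:
{"op": "drive_tool", "data": {
  "increments": [
    {"dr": [0, 0, 0], "travel": [0, 0.36, 0.99], "gripper": 255},
    {"dr": [0, 0, 0], "travel": [0, 0.31, 1.01], "gripper": 255},
    {"dr": [0, 0, 0], "travel": [0, 0.26, 1.02], "gripper": 255},
    {"dr": [0, 0, 0], "travel": [0, 0.21, 1.03], "gripper": 255},
    {"dr": [0, 0, 0], "travel": [0, 0.16, 1.04], "gripper": 255},
    {"dr": [0, 0, 0], "travel": [0, 0.05, 0.5], "gripper": 255},
    {"dr": [0, 0, 0], "travel": [0, 0.03, 0.3], "gripper": 255},
    {"dr": [0, 0, 0], "travel": [0, 0, 0], "gripper": 255}
  ]
}}

```text
time_s: 18.85
eef_pos: [0.4974, -0.0028, 0.0325]
tcp_rot: [-0.098, 3.139, -0.004]
wrist_force: [-2.0, -8.5, 17.3]
opening: 0.138
gripper_force: 59.9
```

Call:
{"op": "drive_tool", "data": {
  "increments": [
    {"dr": [0, 0, 0], "travel": [0, 0.02, 0.2], "gripper": 255},
    {"dr": [0, 0, 0], "travel": [0, 0, 0], "gripper": 255}
  ]
}}

```text
time_s: 19.05
eef_pos: [0.4975, -0.0028, 0.0316]
tcp_rot: [-0.098, 3.139, -0.005]
wrist_force: [-4.7, -9.4, 23.5]
opening: 0.139
gripper_force: 60.8
```

Run:
```python
from h import *
for i in range(4):
    t=grab('top');o=manip.get_obs();print(o['eef_pos'].round(4),o['wrist_force'].round(1))
```

```text
[ 0.4974 -0.0028  0.0317] [-4.  -9.4 24.1]
[ 0.4975 -0.0028  0.0317] [-3.6 -9.2 24.2]
[ 0.4975 -0.0028  0.0317] [-4.  -9.3 24.3]
[ 0.4975 -0.0028  0.0317] [-4.3 -9.1 23.3]
```

Call:
{"op": "drive_tool", "data": {
  "increments": [
    {"dr": [0, 0, 0], "travel": [0.3, 0, 0], "gripper": 255},
    {"dr": [0, 0, 0], "travel": [0.4, 0, 0], "gripper": 255},
    {"dr": [0, 0, 0], "travel": [0.4, 0, 0], "gripper": 255},
    {"dr": [0, 0, 0], "travel": [0, 0, 0], "gripper": 255}
  ]
}}

```text
time_s: 19.65
eef_pos: [0.4899, -0.0034, 0.0323]
tcp_rot: [-0.097, 3.131, -0.005]
wrist_force: [0.9, -9.1, 19.4]
opening: 0.138
gripper_force: 60.0
```

Call:
{"op": "drive_tool", "data": {
  "increments": [
    {"dr": [0, 0, 0], "travel": [0.3, 0, 0], "gripper": 255},
    {"dr": [0, 0, 0], "travel": [0.3, 0, 0], "gripper": 255},
    {"dr": [0, 0, 0], "travel": [0, 0, 0], "gripper": 255}
  ]
}}

```text
time_s: 19.95
eef_pos: [0.4842, -0.0037, 0.0323]
tcp_rot: [-0.097, 3.131, -0.005]
wrist_force: [1.5, -8.8, 19.6]
opening: 0.141
gripper_force: 60.0
```

The bolt has slid 13 mm with low side force, so it is passing under the lip. Continuing to the stop.

Call:
{"op": "drive_tool", "data": {
  "increments": [
    {"dr": [0, 0, 0], "travel": [0.4, 0, 0], "gripper": 255},
    {"dr": [0, 0, 0], "travel": [0.4, 0, 0], "gripper": 255},
    {"dr": [0, 0, 0], "travel": [0.3, 0, 0], "gripper": 255},
    {"dr": [0, 0, 0], "travel": [0, 0, 0], "gripper": 255}
  ]
}}

```text
time_s: 20.35
eef_pos: [0.4733, -0.0044, 0.0323]
tcp_rot: [-0.097, 3.131, -0.005]
wrist_force: [1.0, -8.2, 19.8]
opening: 0.14
gripper_force: 60.0
```

Call:
{"op": "drive_tool", "data": {
  "increments": [
    {"dr": [0, 0, 0], "travel": [0.2, 0, 0], "gripper": 255},
    {"dr": [0, 0, 0], "travel": [0.1, 0, 0], "gripper": 255},
    {"dr": [0, 0, 0], "travel": [0, 0, 0], "gripper": 255}
  ]
}}

```text
time_s: 20.65
eef_pos: [0.4728, -0.0045, 0.0327]
tcp_rot: [-0.096, 3.126, -0.005]
wrist_force: [5.2, -7.8, 16.5]
opening: 0.138
gripper_force: 59.8
```

Call:
{"op": "drive_tool", "data": {
  "increments": [
    {"dr": [0, 0, 0], "travel": [0.2, 0, 0], "gripper": 255},
    {"dr": [0, 0, 0], "travel": [0.1, 0, 0], "gripper": 255},
    {"dr": [0, 0, 0], "travel": [0, 0, 0], "gripper": 255}
  ]
}}

```text
time_s: 20.95
eef_pos: [0.473, -0.0046, 0.0333]
tcp_rot: [-0.095, 3.119, -0.005]
wrist_force: [11.0, -6.4, 12.7]
opening: 0.14
gripper_force: 59.3
```

Call:
{"op": "drive_tool", "data": {
  "increments": [
    {"dr": [0, 0, 0], "travel": [0, 0, -0.2], "gripper": 255},
    {"dr": [0, 0, 0], "travel": [0, 0, -0.2], "gripper": 255},
    {"dr": [0, 0, 0], "travel": [0, 0, -0.2], "gripper": 255},
    {"dr": [0, 0, 0], "travel": [0, 0, -0.1], "gripper": 255},
    {"dr": [0, 0, 0], "travel": [0, 0, 0], "gripper": 255}
  ]
}}

```text
time_s: 21.45
eef_pos: [0.4729, -0.0049, 0.0386]
tcp_rot: [-0.095, 3.118, -0.006]
wrist_force: [15.5, -8.2, -1.6]
opening: 0.138
gripper_force: 58.7
```

Call:
{"op": "drive_tool", "data": {
  "increments": [
    {"dr": [0, 0, 0], "travel": [-0.3, 0, 0], "gripper": 255},
    {"dr": [0, 0, 0], "travel": [0, 0, 0], "gripper": 140},
    {"dr": [0, 0, 0], "travel": [0, 0, 0], "gripper": 60},
    {"dr": [0, 0, 0], "travel": [0, 0, 0], "gripper": 0},
    {"dr": [0, 0, 0], "travel": [0, 0, 0], "gripper": 0},
    {"dr": [0, 0, 0], "travel": [0, 0, 0], "gripper": 0}
  ]
}}

```text
time_s: 22.05
eef_pos: [0.4639, -0.0024, 0.0351]
tcp_rot: [0.096, -3.138, -0.001]
wrist_force: [-0.4, -0.4, 0.6]
opening: 0.969
gripper_force: 0.0
```

```bash
python3 -c "
from h import *
delta((.475,-.0047,.2),93.5);o=manip.get_obs();print(o['opening'])"
```

```text
t 22.05 pos [ 0.4639 -0.0024  0.0351] az 93.5 travel [ -1.06  -0.29 -16.49] F [-0.4 -0.4  0.6] q [-0.1   0.26  2.11  0.    0.77 -1.73]
dz 0.0001
0.968783229335144
```

Call:
{"op": "drive_tool", "data": {
  "increments": [
    {"dr": [0, 0, 0], "travel": [-0.7, 0, -0.5], "gripper": 0},
    {"dr": [0, 0, 0], "travel": [0, 0, -2], "gripper": 0},
    {"dr": [0, 0, 0], "travel": [0, 0, -4], "gripper": 0},
    {"dr": [0, 0, 0], "travel": [0, 0, -4.5], "gripper": 0},
    {"dr": [0, 0, 0], "travel": [0, 0, -4.5], "gripper": 0},
    {"dr": [0, 0, 0], "travel": [0, 0, -4.5], "gripper": 0},
    {"dr": [0, 0, 0], "travel": [0, 0, -2], "gripper": 0},
    {"dr": [0, 0, 0], "travel": [0, 0, 0], "gripper": 0}
  ]
}}

```text
time_s: 22.85
eef_pos: [0.4755, -0.0026, 0.2608]
tcp_rot: [-0.096, 3.13, -0.002]
wrist_force: [0.8, 0.6, -0.2]
opening: 0.999
gripper_force: 0.0
```

Run:
```python
from h import *
delta((.475,-.0047,.2),93.5)
o=manip.get_obs();d=grab('wrist');g=cv2.cvtColor(d['image'],cv2.COLOR_RGB2GRAY)
for b in(0,.0,25): print(b,[(x,proj(d,[grip(.02,b,x)],o)[0].round(1).tolist()) for x in(-29,18,60,79,85)])
u,v=proj(d,[grip(.02,25,60)],o)[0].astype(int)
print('\n'.join(str(r)+': '+' '.join('%3d'%k for k in g[r,u-60:u+60:4]) for r in range(max(0,v-110),min(400,v+60),5)))
P=jig([-29,100,83]);print('lip',proj(d,[P,jig([-51,100,89])],o))
```

```text
t 22.85 pos [ 0.4755 -0.0026  0.2608] az 93.51 travel [ 0.13 -0.2   6.08] F [ 0.8  0.6 -0.2] q [-0.1  -0.04  1.92  0.    1.26 -1.73]
dz 0.0001
0 [(-29, [320.0, 110.2]), (18, [320.0, 149.6]), (60, [320.0, 182.0]), (79, [320.1, 195.9]), (85, [320.1, 200.2])]
0.0 [(-29, [320.0, 110.2]), (18, [320.0, 149.6]), (60, [320.0, 182.0]), (79, [320.1, 195.9]), (85, [320.1, 200.2])]
25 [(-29, [319.9, 87.8]), (18, [320.0, 129.1]), (60, [320.0, 163.0]), (79, [320.0, 177.5]), (85, [320.0, 182.0])]
52:  92  91  92  93  89  90  90  90  90  91  93  92  97  91  94  88  89  88  86  88  89  87  89  89  90  90  92  92  92  93
57:  83  88  91  90  88  89  92  90  91  92  94  93  92  95  93  95  96  95  93  91  91  91  90  90  91  92  90  91  95  90
62:  91  89  89  90  90  91  92  87  88  91  90  91  92  97  90  90  90  92  92  88  89  91  94  92  89  92  89  91  87  92
67:  95  90  91  92  89  92  93  94  92  94  91  94  93  97  94  93  91  91  91  86  89  89  90  90  87  88  86  90  89  92
72:  92  90  87  93  92  95  92  92  92  95  93  97  97  99  94  91  91  90  92  91  92  91  90  92  91  90  88  90  
[... 2989 characters left out ...]
  91  85  88
197: 105 102 105  82  86  87  89  89 100  96  89  95  92  91  93  89  87  87  88  87  83  84  86  89  86  86  86  84  84  84
202: 108 103 101  93 100 103 104 107 110 114 107 103 103 104 111 112 106 104 105 108 102 101 108 102 104 106 110 107 107 111
207: 102 103  95 102 109 106 105 108 107 115 112 104 102 104 114 111  98 105 108 109 106 106 103 106 106 107 106 107 110 110
212: 107 103  99 100 106 103 108 109 109 117 113 107 110 103 106 107 105 111 112 109  99 103 107 112 113 114 108 107 110 110
217: 104  94  95  98 100 105 106 106 111 113 116 122 114 114 109 107 108 109 110 106 101 105 103 110 115 112 105 104 109 109
lip [[320.22359237 110.38494277]
 [320.17118335  90.15041639]]
```

Run:
```python
from h import *
o=manip.get_obs();d=grab('wrist');g=cv2.cvtColor(d['image'],cv2.COLOR_RGB2GRAY)
for c in (311,315,320,325,329): print(c,g[146:192,c].tolist())
# rows -> jig x on the plane z=.079 (rod top) / .072+
for r in (151,152,180,182,184): 
    P=ray(d,[(320,r)],.083,o)[0]; print(r,((P[:2]-JC)@[np.cos(JY),np.sin(JY)]*1000).round(1))
a=cv2.imread('pics/top1.png');t=grab('top')['image'][:,:,::-1]
df=(np.abs(a.astype(int)-t).max(2)>50).astype(np.uint8)
df=cv2.morphologyEx(df,cv2.MORPH_OPEN,np.ones((3,3)))
n,_,s,c=cv2.connectedComponentsWithStats(df)
print([x.tolist() for x in s[1:] if x[4]>15])
```

```text
311 [137, 135, 135, 134, 134, 134, 121, 112, 135, 146, 152, 158, 161, 164, 164, 165, 165, 164, 162, 161, 162, 162, 162, 162, 164, 165, 167, 169, 170, 170, 170, 157, 121, 86, 86, 88, 88, 88, 87, 87, 87, 87, 89, 90, 92, 93]
315 [73, 74, 72, 73, 73, 73, 73, 72, 87, 114, 126, 128, 128, 129, 128, 128, 131, 135, 135, 134, 135, 134, 134, 134, 134, 134, 134, 134, 134, 134, 133, 130, 123, 121, 118, 118, 105, 100, 130, 145, 146, 147, 143, 122, 92, 92]
320 [72, 73, 74, 72, 72, 72, 72, 73, 79, 118, 149, 149, 149, 148, 148, 148, 149, 149, 149, 149, 148, 148, 148, 149, 149, 149, 149, 148, 148, 149, 150, 149, 150, 148, 149, 149, 141, 113, 118, 152, 150, 147, 150, 132, 95, 90]
325 [70, 69, 71, 70, 68, 70, 69, 68, 74, 99, 116, 118, 118, 118, 117, 117, 117, 117, 115, 116, 115, 116, 116, 116, 116, 115, 116, 116, 116, 116, 115, 113, 105, 98, 98, 95, 87, 95, 127, 141, 141, 142, 136, 111, 85, 84]
329 [109, 110, 113, 113, 113, 113, 113, 125, 142, 145, 152, 160, 161, 163, 165, 164, 163, 161, 161, 160, 162, 162, 161, 163, 164, 166, 167, 168, 170, 170, 170, 157, 119, 90, 89, 89, 85, 82, 82, 79, 81, 85, 87, 88
[... 509 characters left out ...]
 143], [407, 191, 66, 34, 695], [475, 190, 13, 7, 73], [247, 200, 11, 6, 58], [564, 211, 76, 75, 2143], [304, 212, 5, 10, 37], [387, 224, 219, 176, 5412], [438, 231, 40, 16, 231], [367, 234, 7, 6, 33], [375, 234, 13, 8, 86], [579, 234, 25, 17, 246], [479, 244, 44, 16, 350], [299, 246, 4, 5, 16], [439, 256, 40, 16, 256], [544, 269, 6, 8, 29], [404, 283, 4, 5, 16], [387, 284, 21, 23, 325], [409, 300, 7, 6, 33], [288, 306, 7, 22, 75], [317, 307, 74, 93, 2001], [635, 307, 5, 16, 60], [624, 308, 10, 10, 48], [570, 317, 70, 83, 3722], [301, 329, 10, 29, 96], [213, 339, 73, 61, 2463], [511, 342, 37, 51, 1013], [539, 344, 6, 5, 23], [553, 348, 5, 4, 16], [300, 372, 17, 9, 121], [278, 394, 4, 6, 23]]
```

The collar-to-barrel gap is now 36 mm (42+19−25), so the bolt is fully home and the bar stays down. Nothing else was approached.

```bash
python3 -c "
from workcell import manip
print(manip.finish_job())"
```

```text
the job is handed in; nothing more can be done
None
```

The job is handed in: the block lies in the tray, and the bar is bolted down with the bolt fully home and still shut after release; the board and the other bench items looked undisturbed, though I did not re-measure them.

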